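# Reseat the disc-drive caddy in the desktop storage box

## Robot

A 6-joint arm with a two-finger parallel gripper is mounted at the origin on the work surface. World frame = base frame: x ahead of the robot, y to its left, z up, the work surface at z = 0. Lengths are in mm, angles in degrees, forces in N, time in s.
With the tool pointing down it reaches from about 350 to 850 mm from the base axis. Payload 8.1 kg.
Tool frame: the origin (TCP) lies midway between the tips of the shut fingers; the grasp point (between the pads) lies 19 mm behind it (r.pinch_z is the distance from the TCP to the grasp point, in mm); z points along the fingers, y is the line along which they close (so a half turn about z gives the same grasp; the last joint's range is limited). The gripper opens to 85 mm and grips with 20 to 120 N. Pads are 22 mm wide; open, the fingers measure 114 mm over their backs; the gripper's body (76 mm by 85 mm) begins 54 mm behind the grasp point. The pads swing forward as they close: fully open they stand 13 mm farther back than shut.
Start: joints at [61.685, 7.471, 85.268, -0, 87.261, -4.893], TCP at [238.485, 550.572, 191.892] pointing down, gripper open.
Joint ranges: [-169.43, 169.43], [-51.17, 129.36], [1.28, 143.12], [-76.62, 256.62], [0, 156.53], [-152.29, 152.29]. Speed limits (degrees/s): [136.94, 136.94, 159.86, 180, 180, 180].

## Interface

Orientations are given as [roll, pitch, yaw] about the fixed x, y, z axes, in that order (R = Rz(yaw) Ry(pitch) Rx(roll)).
In Python, from bench import sensors, optics, job, r gives the robot as it stands.
- The arm moves only by the tool play_rows, never from a script. Its argument "motion" is a list that holds one entry, the list of rows, each a list of 6 numbers: the shift along the tool's x, y, z in cm, then the turn, a rotation vector about the tool's x, y, z in degrees. In form: [[[x, y, z, ax, ay, az], ...]]. A call has 1 to 5 rows; each row is the pose to reach, as a shift and turn from the pose commanded when the call began, along the tool's axes at that moment; what a row does not reach only later rows make up. A row lasts 1/10 s, in which the tool goes at most 50 mm and 8.59 degrees, less where a joint would pass 70% of its speed; a pose out of reach is approached as far as the arm can. A call with a gripper value outside its range is refused whole. "jaw" is the opening, from 0 (shut) to 1 (fully open), set as the call begins (left out, the last holds). The fingers move at their own pace and stop on an object; "squeeze" is the grip in N (left out, the last holds). Time passes only in rows, so rows that repeat a pose let the fingers close. It gives the time, the measured TCP pose, the force, the opening and the grip force at its end, in the units of the state.
- sensors.sense(): the state, without advancing time (a new reading comes with each control period).
- optics.snapshot(name): name is "side" or "top" or "wrist"; returns a dict with "pixels" (420x560x3 uint8, red, green, blue), "mtx" (3x3 intrinsics, pixels), "k1" (the pictures are not rectified: a ray, as slopes to the right and down, at radius r is drawn at 1 + k1 r^2 times it, then the intrinsics apply), "R" (3x3) and "t" (3): a world point X has camera coordinates R X + t; the wrist camera has in their place "T_tool_cam" (4x4, takes a point from camera to tool coordinates, whose origin is the TCP and whose axes are the flange's). Camera axes: x right, y down, z forward; pixel columns grow to the right and rows downward; lengths in mm; the calibration is good to about 2 mm. A picture is of the moment at which its call begins: read the wrist's pose just before it. There is no depth.
- job.hand_in(): hands the job in; it is judged then, once.
The state is a dict: "time": time; "joint_pos": joint angles; "qd": joint speeds; "joint_efforts": joint torques, N m; "tool_pos": TCP position; "tcp_rot": TCP orientation; "ft_force": force on the tool from outside, world axes, zero at the start; "wrist_torque": the same for the moment, N m; "finger_gap": finger opening in mm; "grip_force": force on a finger pad.
Only numpy, scipy, OpenCV 4.12 (cv2) and the standard library are available. Lean on these libraries where they do the work, as an engineer would, in place of code of your own. Each camera call takes 0.05 s, during which the arm holds its last target. There are 200 camera calls.

## Task

The disc in the wide storage box on the desk is badly seated: press the release button on top of that box so its caddy springs right out, then push the caddy back home until it clicks and stays in, and take your hand away. Leave the narrow card box next to it shut, and don't knock the mug.

Things in the scene. Friction and masses are not known exactly. Their poses are not given: they have to be found in the camera images.
- storage_box: Wide box, fixed to the desk: dark housing 190 deep (x), 150 wide (y), 75 mm high; the similar card box is only 85 mm wide; either may be on the left. Origin: centre of its underside, at desk height; z up, -x side is its front. Aluminium caddy front panel: 136 wide, z = 10 to 66 mm, outer face at x = -107 mm when shut (12 mm proud of the housing), -162 mm when out.
- release_top (a point): Centre of the top of the wide box's release button, a grey round cap 25 mm in diameter on its roof, at x = -40, y = 0, z = 87 mm from the box's origin (12 mm above the roof). Press straight down: travel 9 mm, frees the caddy at 5 to 6 mm, takes 1.5 N at first and 5 N fully down, springs back up.
- caddy (a joint): Caddy position in m: 0 latched shut, grows along the box's -x, 0.055 fully out. A spring (6.5 N shut, 2.5 N out) drives it out in under 1 s when freed. To shut it push the front panel along the box's +x; near the end a cam adds about 3 N and dips the button. It clicks 1 to 2 mm past 0, hard stop at -0.006; let go, it returns to 0 and stays (unlatched, it springs out again).
- card_tray (a joint): Position in m of the tray of the narrow card box (85 wide, 190 deep, 75 mm high, its own button on top, same mechanism): 0 shut; must stay shut.
- mug: White mug, 80 mm in diameter, 95 mm high, handle at its +y; origin at the centre of its underside. A bystander standing on the desk.
Not all that is in view belongs to the job. What is shaped like the part that bears card_tray but yellow is not meant.

How it is judged:
By the outcome, as a careful person would: the job done as asked, in the order asked, and still so for the second after the job is handed in, with the robot touching nothing.
It also fails if it takes over 40 s, if anything falls off the work surface, if the arm or the gripper's body presses on something with over 40 N, if the wrist force passes 120 N, or if a joint passes its speed limit or range.

## Working session

There is one attempt and no reset: what is moved stays moved. The work goes in short steps, Python scripts to look and compute and a tool call to move; the robot and the scene stay as the last step left them, time stands still between calls to the robot, and variables do not carry over. Pictures are saved under pics/ and viewed, at most 10 in all, crops included, and the job is handed in when it is done.

Besides the shell and the picture viewer there is one more tool, called after "Call:" by a JSON object that holds its "name" and its "arguments", one argument or row to a line. play_rows: Moves the arm, as the interface text tells. Its arguments: {"type":"object","properties":{"motion":{"type":"array","items":{"type":"array","items":{"type":"array","items":{"type":"number"}}}},"jaw":{"type":"number"},"squeeze":{"type":"number"}},"required":["motion"]}

```bash
mkdir -p pics; ls; python3 - <<'E'
from bench import sensors, optics, job, r
import cv2,pickle,numpy as np
s=sensors.sense();print(s)
D={}
for n in("top","side"):
    d=optics.snapshot(n);D[n]=d
    cv2.imwrite(f"pics/{n}0.png",d["pixels"][:,:,::-1]);print(n,{k:np.round(v,3).tolist() for k,v in d.items() if k!="pixels"})
pickle.dump(D,open("D0.pkl","wb"))
E
```

```text
pics
{'time': 0.0, 'joint_pos': array([ 6.16832071e+01,  7.51855315e+00,  8.53308518e+01, -4.09663961e-04,
        8.72605310e+01, -4.88985858e+00]), 'qd': array([ 0.05571105,  0.01727685, -0.01478205,  0.03149893,  0.09498898,
        0.1427157 ]), 'joint_efforts': array([ 1.38002000e-03, -5.69413626e+01, -5.00543368e+01,  2.33426563e-04,
        1.53182633e-02,  2.25041191e-05]), 'tool_pos': array([238.19635001, 550.00012864, 190.79351387]), 'tcp_rot': array([-1.79890429e+02, -8.96332957e-03,  1.56573077e+02]), 'ft_force': array([-0.30432358,  0.61870137,  0.26191615]), 'wrist_torque': array([-0.05166515,  0.00888611, -0.07258762]), 'grip_force': 0.0, 'finger_gap': 85.75904422117365}
top {'mtx': [[464.278, 0.0, 282.749], [0.0, 464.278, 206.744], [0.0, 0.0, 1.0]], 'k1': -0.057, 'R': [[-0.016, -1.0, -0.018], [-0.994, 0.018, -0.112], [0.112, 0.016, -0.994]], 't': [169.845, 518.789, 1566.174]}
side {'mtx': [[427.479, 0.0, 274.198], [0.0, 427.479, 214.955], [0.0, 0.0, 1.0]], 'k1': -0.12, 'R': [[-0.958, -0.285, -0.005], [-0.216, 0.737, -0.64], [0.187, -0.613, -0.768]], 't': [526.082, 28.051, 1449.047]}
```

View pics/top0.png

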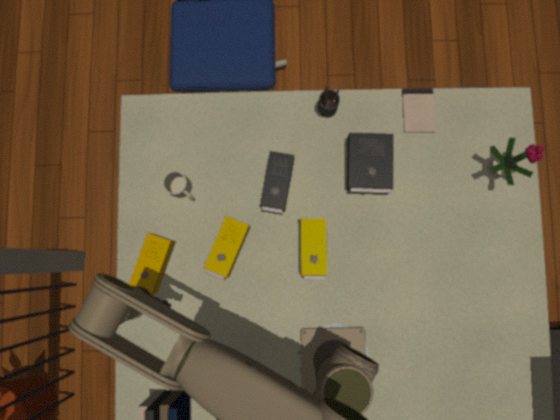

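View pics/side0.png

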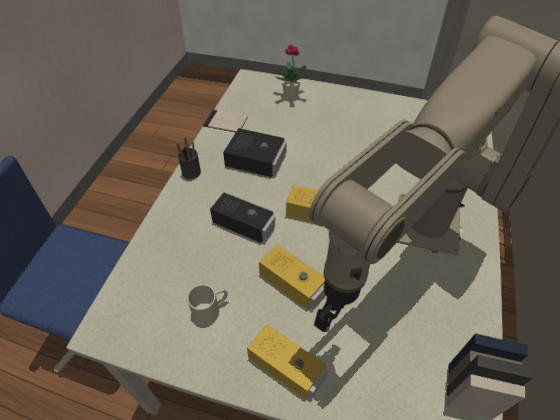

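Top view: the wide dark box is at (370,163) and the narrow dark card box at (278,182). Yellow lookalikes are at (313,247), (228,246) and (152,264), and the mug is at (179,186). In the side view the wide box is at (255,152). Candidates for the target are the two dark boxes. The one at (370,163) fits because it's about twice as wide as the other. Next I'll measure it and confirm in a crop.

```bash
cat > h.py <<'E'
import numpy as np,cv2
def ray(d,uv):
    m=d["mtx"];x=(uv[0]-m[0,2])/m[0,0];y=(uv[1]-m[1,2])/m[1,1];rd=np.hypot(x,y);q=rd
    for _ in range(20): q=rd/(1+d["k1"]*q*q)
    f=q/rd if rd else 1
    return -d["R"].T@d["t"],d["R"].T@np.array([x*f,y*f,1])
def onz(d,uv,z):
    c,v=ray(d,uv);return c+v*(z-c[2])/v[2]
def proj(d,X):
    p=d["R"]@X+d["t"];x,y=p[:2]/p[2];f=1+d["k1"]*(x*x+y*y)
    return np.array([d["mtx"][0,0]*x*f+d["mtx"][0,2],d["mtx"][1,1]*y*f+d["mtx"][1,2]])
E
python3 - <<'E'
import pickle,cv2,numpy as np
from h import *
D=pickle.load(open("D0.pkl","rb"))
a=cv2.resize(D["top"]["pixels"][125:225,250:410],None,fx=5,fy=5,interpolation=cv2.INTER_CUBIC)[:,:,::-1]
b=cv2.resize(D["side"]["pixels"][120:250,205:300],None,fx=4,fy=4,interpolation=cv2.INTER_CUBIC)[:,:,::-1]
a=cv2.resize(a,(480,300))
c=np.zeros((520,480+b.shape[1],3),np.uint8);c[:300,:480]=a;c[:520,480:]=b
b2=c[:, :800];cv2.imwrite("pics/crop.png",np.minimum(b2.astype(int)*1.6,255).astype(np.uint8))
E
```

```text
(no output)
```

View pics/crop.png

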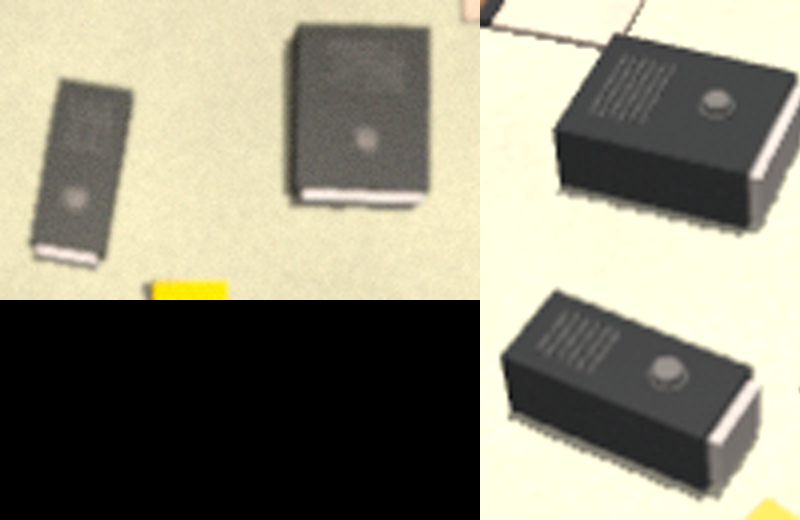

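The crop shows the wide box with its button at crop (366,139), which is top-view pixel (372,171), and at side-view pixel (264,145). Its aluminium front faces the robot. The narrow dark box is to its left.

```bash
python3 - <<'E'
import pickle,cv2,numpy as np
from h import *
np.set_printoptions(precision=1,suppress=True)
D=pickle.load(open("D0.pkl","rb"));T,S=D["top"],D["side"]
t=lambda u,v:(u/3+250-.33,v/3+125-.33)
print("btn",onz(T,t(366,138),87),onz(S,(263.6,144.6),87))
print("roof",[onz(T,t(*p),75) for p in((300,25),(429,28),(428,192),(299,188))])
print("panel",[onz(T,t(*p),66) for p in((302,200),(423,206))])
print("card btn",onz(T,t(76,197),87),"card roof",[onz(T,t(*p),75) for p in((61,79),(132,91),(104,256),(33,245))])
m=(T["pixels"][120:200,330:410].max(2)<75).astype(np.uint8)
m=cv2.morphologyEx(m,cv2.MORPH_OPEN,np.ones((3,3)));c=max(cv2.findContours(m,0,2)[0],key=cv2.contourArea)
q=cv2.minAreaRect(c);print(q,[onz(T,p+[330,120],75) for p in cv2.boxPoints(q)])
print("mug",onz(T,(179,186),95))
E
```

```text
btn [ 631.2 -139.3   87. ] [ 628.9 -132.3   87. ]
roof [array([765.1, -71.8,  75. ]), array([ 759. , -218.1,   75. ]), array([ 570.9, -208.5,   75. ]), array([578.1, -64.3,  75. ])]
panel [array([565.7, -68.4,  66. ]), array([ 556.5, -204.2,   66. ])]
card btn [570.7 184.9  87. ] card roof [array([707.8, 200.3,  75. ]), array([692.3, 120.3,  75. ]), array([505.6, 155. ,  75. ]), array([519.4, 234. ,  75. ])]
((38.5, 42.0), (56.0, 45.0), 90.0) [array([761.8, -59.2,  75. ]), array([ 759.1, -212.4,   75. ]), array([ 566.5, -203.8,   75. ]), array([569.2, -52.8,  75. ])]
mug [590.4 505.2  95. ]
```

Call:
{"name": "play_rows", "arguments": {
  "motion": [
    [[-4,-3,0,0,0,0],[-8,-6,0,0,0,0],[-12,-9,0,0,0,0],[-16,-12,0,0,0,0],[-20,-15,0,0,0,0]]
  ],
  "jaw": 0
}}

```text
time: 0.6
tool_pos: [362.7, 331.5, 191.5]
tcp_rot: [-180.0, -0.0, 156.6]
ft_force: [1.0, -0.0, 0.0]
finger_gap: 12.5
grip_force: 0.0
```

Call:
{"name": "play_rows", "arguments": {
  "motion": [
    [[-4,-3,0,0,0,0],[-8,-6,0,0,0,0],[-12,-9,0,0,0,0],[-16,-12,0,0,0,0],[-20,-15,0,0,0,0]]
  ]
}}

```text
time: 1.1
tool_pos: [486.7, 114.3, 191.7]
tcp_rot: [180.0, -0.0, 156.6]
ft_force: [0.4, 1.6, 0.8]
finger_gap: -0.0
grip_force: 0.0
```

Call:
{"name": "play_rows", "arguments": {
  "motion": [
    [[-4,-3,0,0,0,-5],[-8,-6,0,0,0,-10],[-12,-9,0,0,0,-15],[-16,-12,0,0,0,-20.4],[-19,-14.3,0,0,0,-20.4]]
  ]
}}

```text
time: 1.6
tool_pos: [604.3, -93.4, 191.2]
tcp_rot: [-180.0, -0.0, 177.1]
ft_force: [-0.2, 0.9, 0.4]
finger_gap: -0.3
grip_force: 0.0
```

```bash
python3 - <<'E'
from bench import sensors, optics
import cv2,pickle
s=sensors.sense();d=optics.snapshot("wrist");pickle.dump((s,d),open("W1.pkl","wb"))
print(s["tool_pos"],s["tcp_rot"],d["T_tool_cam"].round(2).tolist(),d["mtx"].round(1).tolist(),d["k1"])
cv2.imwrite("pics/w1.png",d["pixels"][:,:,::-1])
E
```

```text
[604.3026984  -93.37637393 191.15698537] [-1.79985380e+02 -4.24321444e-02  1.77088187e+02] [[0.0, -0.96, -0.27, 69.39], [1.0, 0.0, 0.0, -1.1], [-0.0, -0.27, 0.96, -182.17], [0.0, 0.0, 0.0, 1.0]] [[297.5, 0.0, 278.9], [0.0, 297.5, 205.7], [0.0, 0.0, 1.0]] 0.004716279118919935
```

View pics/w1.png

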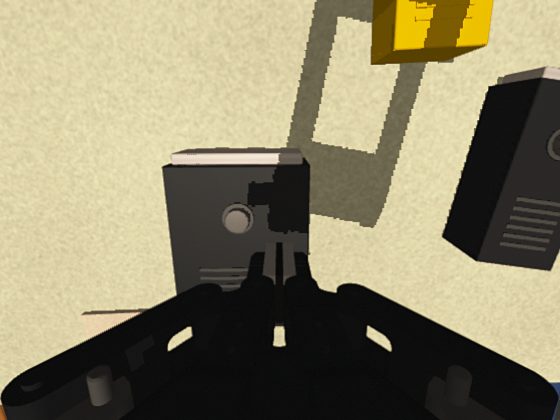

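The wrist view shows the wide box's round button at (237,218), the roof front edge from (163,166) to (309,165), and the panel top front edge from (171,164) to (302,163). The card box is off to the right.

```bash
python3 - <<'E'
import pickle,numpy as np
from h import *
from scipy.spatial.transform import Rotation as Ro
np.set_printoptions(precision=1,suppress=True)
s,d=pickle.load(open("W1.pkl","rb"))
T=np.eye(4);T[:3,:3]=Ro.from_euler("xyz",s["tcp_rot"],degrees=True).as_matrix();T[:3,3]=s["tool_pos"]
M=np.linalg.inv(T@d["T_tool_cam"]);d["R"],d["t"]=M[:3,:3],M[:3,3]
for n,p,z in(("btn",(237,218),87),("roofL",(163,166),75),("roofR",(309,165),75),("panL",(172,153),66),("panR",(302,150),66)):
  print(n,onz(d,p,z))
E
```

```text
btn [ 626.8 -138.    87. ]
roofL [ 572.1 -209.3   75. ]
roofR [578.5 -62.9  75. ]
panL [ 560.5 -201.6   66. ]
panR [564.2 -68.8  66. ]
```

Call:
{"name": "play_rows", "arguments": {
  "motion": [
    [[-2.6,-4.3,0,0,0,0],[-2.6,-4.3,4,0,0,0],[-2.6,-4.3,7.5,0,0,0],[-2.6,-4.3,9.5,0,0,0],[-2.6,-4.3,9.5,0,0,0]]
  ]
}}

```text
time: 2.15
tool_pos: [623.9, -133.8, 91.6]
tcp_rot: [179.9, -0.5, 177.0]
ft_force: [-0.0, -0.2, -0.2]
finger_gap: 0.0
grip_force: 0.0
```

Call:
{"name": "play_rows", "arguments": {
  "motion": [
    [[0,0,0.3,0,0,0],[0,0,0.6,0,0,0],[0,0,0.8,0,0,0],[0,0,1.0,0,0,0],[0,0,1.0,0,0,0]]
  ]
}}

```text
time: 2.65
tool_pos: [627.7, -134.8, 87.3]
tcp_rot: [-180.0, 0.0, 177.0]
ft_force: [0.2, 0.5, 0.1]
finger_gap: 0.3
grip_force: 0.0
```

Call:
{"name": "play_rows", "arguments": {
  "motion": [
    [[0,-0.25,0.1,0,0,0],[0,-0.25,0.2,0,0,0],[0,-0.25,0.3,0,0,0],[0,-0.25,0.4,0,0,0],[0,-0.25,0.4,0,0,0]]
  ]
}}

```text
time: 3.15
tool_pos: [627.2, -137.2, 82.6]
tcp_rot: [180.0, -0.0, 177.0]
ft_force: [0.4, 0.2, 0.5]
finger_gap: 0.1
grip_force: 0.0
```

Call:
{"name": "play_rows", "arguments": {
  "motion": [
    [[0,0,0.1,0,0,0],[0,0,0.2,0,0,0],[0,0,0.3,0,0,0],[0,0,0.3,0,0,0],[0,0,0.3,0,0,0]]
  ]
}}

```text
time: 3.65
tool_pos: [627.3, -137.2, 79.8]
tcp_rot: [180.0, -0.0, 177.0]
ft_force: [0.2, -0.1, 0.3]
finger_gap: 0.0
grip_force: 0.0
```

No contact force yet, so I'll check in the side and top views.

```bash
python3 - <<'E'
from bench import sensors, optics
import cv2,pickle,numpy as np
s=sensors.sense();print(s["tool_pos"],s["ft_force"])
a=optics.snapshot("side")["pixels"][100:200,200:300];w=optics.snapshot("wrist")["pixels"]
a=cv2.resize(a,(420,420),interpolation=cv2.INTER_CUBIC)
w=cv2.resize(w[120:380,140:420],(380,353));c=np.zeros((420,800,3),np.uint8);c[:,:420]=a;c[:353,420:]=w
cv2.imwrite("pics/c2.png",np.minimum(c[:,:,::-1]*1.6,255).astype(np.uint8))
E
```

```text
[ 627.29572131 -137.20973923   79.82595162] [ 0.16109278 -0.11721428  0.33427598]
```

View pics/c2.png

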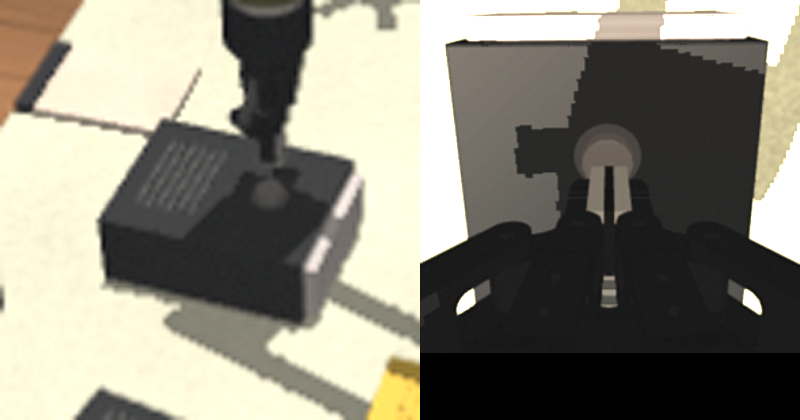

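```bash
python3 - <<'E'
import pickle,numpy as np
from h import *
from scipy.spatial.transform import Rotation as Ro
np.set_printoptions(precision=1,suppress=True)
S=pickle.load(open("D0.pkl","rb"))["side"]; s,d=pickle.load(open("W1.pkl","rb"))
p=np.array([627.3,-137.2,79.8]);print("TCP in side",proj(S,p),"button by est",proj(S,p+[0,0,7.2]),"z+10,+20",proj(S,p+[0,0,10]),proj(S,p+[0,0,20]))
T=np.eye(4);T[:3,:3]=Ro.from_euler("xyz",[180,0,177],degrees=True).as_matrix();T[:3,3]=p
M=np.linalg.inv(T@d["T_tool_cam"]);d["R"],d["t"]=M[:3,:3],M[:3,3]
print("TCP in wrist",proj(d,p),"front",proj(d,p-[11,0,0]),"z+10",proj(d,p+[-11,0,10]))
b=((609-420)/1.357+140,157/1.357+120);print("btn",b,onz(d,b,87),onz(d,b,80))
f=((607-420)/1.357+140,165/1.357+120);print("finger front edge",f,onz(d,f,80))
E
```

```text
TCP in side [264.4 145.3] button by est [264.4 143.9] z+10,+20 [264.4 143.3] [264.3 141.2]
TCP in wrist [280.5 231.8] front [279.6 215.8] z+10 [279.7 220.8]
btn (279.27781871775977, 235.6963890935888) [ 627.1 -138.    87. ] [ 629.9 -138.1   80. ]
finger front edge (277.8039793662491, 241.59174649963154) [ 634.  -139.3   80. ]
```

The fingertip appears about 20 mm above where the TCP should be, and there's no contact force. I'll go down slowly and watch the force.

Call:
{"name": "play_rows", "arguments": {
  "motion": [
    [[0,0,0.2,0,0,0],[0,0,0.4,0,0,0],[0,0,0.6,0,0,0],[0,0,0.8,0,0,0],[0,0,0.8,0,0,0]]
  ]
}}

```text
time: 4.25
tool_pos: [627.0, -137.1, 71.3]
tcp_rot: [180.0, -0.0, 177.0]
ft_force: [-0.2, -0.8, -0.8]
finger_gap: 0.2
grip_force: 0.0
```

Call:
{"name": "play_rows", "arguments": {
  "motion": [
    [[0,0,0.2,0,0,0],[0,0,0.4,0,0,0],[0,0,0.6,0,0,0],[0,0,0.6,0,0,0]]
  ]
}}

```text
time: 4.65
tool_pos: [627.0, -137.2, 65.4]
tcp_rot: [180.0, -0.0, 177.0]
ft_force: [-0.3, -0.1, 0.2]
finger_gap: -0.1
grip_force: 0.0
```

Call:
{"name": "play_rows", "arguments": {
  "motion": [
    [[0,0,0.2,0,0,0],[0,0,0.4,0,0,0],[0,0,0.4,0,0,0]]
  ]
}}

```text
time: 4.95
tool_pos: [627.1, -137.2, 61.4]
tcp_rot: [180.0, -0.0, 177.0]
ft_force: [-0.0, 0.2, -1.4]
finger_gap: -0.1
grip_force: 0.0
```

```bash
python3 - <<'E'
from bench import sensors, optics
import cv2,pickle,numpy as np
s=sensors.sense();print(s["tool_pos"],s["ft_force"],s["joint_pos"])
a=optics.snapshot("side")["pixels"][100:200,200:300];w=optics.snapshot("wrist")["pixels"]
a=cv2.resize(a,(420,420),interpolation=cv2.INTER_CUBIC)
w=cv2.resize(w[120:380,140:420],(380,353));c=np.zeros((420,800,3),np.uint8);c[:,:420]=a;c[:353,420:]=w
cv2.imwrite("pics/c3.png",np.minimum(c[:,:,::-1]*2.2,255).astype(np.uint8))
E
```

```text
[ 627.07583753 -137.18856455   61.44474571] [-0.02938851  0.15810461 -1.43053141] [-1.69147809e+01  1.91206281e+01  8.57094359e+01 -9.51519980e-04
  7.52037133e+01 -1.03893675e+02]
```

View pics/c3.png

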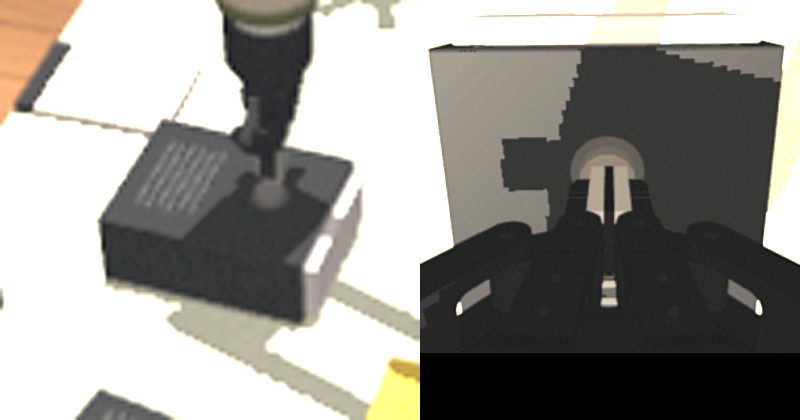

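The tip is now right at the cap, crop (605,168), slightly behind its centre. I'll shift 4 mm toward the robot and press on.

Call:
{"name": "play_rows", "arguments": {
  "motion": [
    [[0.4,0,0,0,0,0],[0.4,0,0.2,0,0,0],[0.4,0,0.4,0,0,0],[0.4,0,0.4,0,0,0]]
  ]
}}

```text
time: 5.45
tool_pos: [623.0, -137.0, 57.4]
tcp_rot: [180.0, -0.0, 177.0]
ft_force: [-0.5, -0.2, 0.2]
finger_gap: 0.0
grip_force: 0.0
```

Call:
{"name": "play_rows", "arguments": {
  "motion": [
    [[0,0,0.2,0,0,0],[0,0,0.4,0,0,0],[0,0,0.4,0,0,0]]
  ]
}}

```text
time: 5.75
tool_pos: [623.1, -137.0, 53.4]
tcp_rot: [180.0, -0.0, 177.0]
ft_force: [-0.1, 0.4, -1.4]
finger_gap: 0.3
grip_force: 0.0
```

Call:
{"name": "play_rows", "arguments": {
  "motion": [
    [[0,0,0.15,0,0,0],[0,0,0.3,0,0,0],[0,0,0.3,0,0,0],[0,0,0.3,0,0,0]]
  ]
}}

```text
time: 6.15
tool_pos: [623.3, -137.0, 50.8]
tcp_rot: [180.0, -0.0, 177.0]
ft_force: [0.6, 0.3, -0.4]
finger_gap: -0.0
grip_force: 0.0
```

```bash
python3 - <<'E'
from bench import sensors, optics
import cv2,pickle,numpy as np
s=sensors.sense();print(s["tool_pos"],s["ft_force"],s["joint_efforts"])
a=optics.snapshot("side")["pixels"][120:170,220:300];w=optics.snapshot("wrist")["pixels"]
a=cv2.resize(a,(400,250),interpolation=cv2.INTER_CUBIC)
w=cv2.resize(w[180:330,220:340],(400,500));c=np.zeros((500,800,3),np.uint8);c[:250,:400]=a;c[:,400:]=w
cv2.imwrite("pics/c4.png",np.minimum(c[:,:,::-1]*2.5,255).astype(np.uint8))
E
```

```text
[ 623.277947   -137.01146735   50.8279699 ] [ 0.57806128  0.33942286 -0.38483416] [ 7.94594544e-04 -6.40507150e+01 -4.68004453e+01 -3.10579226e-04
 -1.81599487e-03  1.27925131e-05]
```

View pics/c4.png

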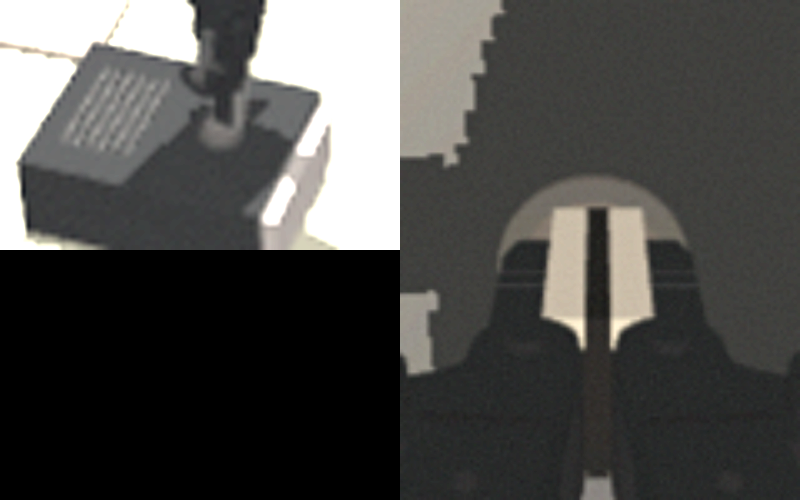

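The tip is on the cap in both views, over its front half at wrist crop (597,208), and the button hasn't moved yet. I'll keep going.

Call:
{"name": "play_rows", "arguments": {
  "motion": [
    [[0,0,0.15,0,0,0],[0,0,0.3,0,0,0],[0,0,0.3,0,0,0],[0,0,0.3,0,0,0]]
  ]
}}

```text
time: 6.65
tool_pos: [623.3, -137.0, 47.8]
tcp_rot: [180.0, -0.0, 177.0]
ft_force: [0.5, -0.1, -0.0]
finger_gap: 0.4
grip_force: 0.0
```

Call:
{"name": "play_rows", "arguments": {
  "motion": [
    [[0,0,0.15,0,0,0],[0,0,0.3,0,0,0],[0,0,0.3,0,0,0],[0,0,0.3,0,0,0]]
  ]
}}

```text
time: 7.05
tool_pos: [623.4, -137.1, 45.2]
tcp_rot: [-180.0, 0.0, 177.0]
ft_force: [-1.0, 0.7, 3.8]
finger_gap: 0.0
grip_force: 2.1
```

```bash
python3 - <<'E'
from bench import sensors, optics,r
import cv2,numpy as np
print([ (k,getattr(r,k)) for k in dir(r) if k[0]!="_"])
s=sensors.sense();print(s["tool_pos"],s["ft_force"])
w=optics.snapshot("wrist")["pixels"];a=optics.snapshot("side")["pixels"][120:170,220:300]
g=w.astype(int).sum(2)
print("wrist column u=279 brightness v=205..260",g[205:260:2,270],g[205:260:2,279])
a=cv2.resize(a,(640,400),interpolation=cv2.INTER_CUBIC);cv2.imwrite("pics/c5.png",np.minimum(a[:,:,::-1]*2.5,255).astype(np.uint8))
E
```

```text
[('PlanningError', <class 'bench.PlanningError'>), ('pinch_z', 18.700000000000003)]
[ 623.42674982 -137.0719462    45.17255571] [-0.96880041  0.70774476  3.79424935]
wrist column u=279 brightness v=205..260 [ 75  74  77  75  76  77  80  76  75  74  69  77  79  77  79  77 104 134
 129 219 226 222 228 225 223 227 226 223] [ 74  77  75  81  79  78  79  79  77  77  80  75  76  75  78  82 122 132
 135  41  43  40  40  42  46  43  37  39]
```

View pics/c5.png

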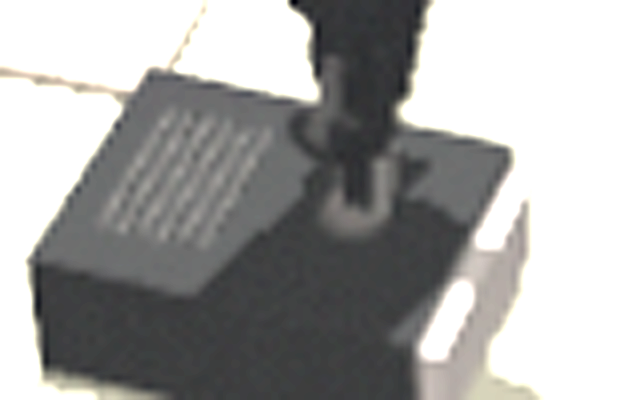

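Contact: 3.8 N up, with the fingers on the cap in the side crop at (355,205). I'll press further.

Call:
{"name": "play_rows", "arguments": {
  "motion": [
    [[0,0,0.1,0,0,0],[0,0,0.2,0,0,0],[0,0,0.3,0,0,0],[0,0,0.3,0,0,0]]
  ]
}}

```text
time: 7.55
tool_pos: [623.6, -137.1, 41.9]
tcp_rot: [-180.0, 0.0, 177.0]
ft_force: [-0.1, 0.1, 3.7]
finger_gap: 0.1
grip_force: 1.7
```

Call:
{"name": "play_rows", "arguments": {
  "motion": [
    [[0,0,0.1,0,0,0],[0,0,0.2,0,0,0],[0,0,0.25,0,0,0],[0,0,0.25,0,0,0],[0,0,0.25,0,0,0]]
  ]
}}

```text
time: 8.05
tool_pos: [623.5, -137.1, 39.6]
tcp_rot: [-180.0, 0.0, 177.0]
ft_force: [-0.1, 0.3, 4.4]
finger_gap: 0.1
grip_force: 2.2
```

```bash
cat > cad.py <<'E'
from bench import sensors, optics
import pickle,numpy as np,cv2
from h import *
from scipy.spatial.transform import Rotation as Ro
def look():
    s=sensors.sense();d=optics.snapshot("top");p=d["pixels"].astype(int)
    # panel: strongest bright (near-white grey) row per column below the box roof
    print("tcp",s["tool_pos"].round(1),"F",s["ft_force"].round(1))
    for u in (352,360,375,385):
        col=p[160:235,u].sum(1); ref=R0[160:235,u].sum(1)
        j=np.where(abs(col-ref)>60)[0]+160
        print(u,"changed rows",(j.min(),j.max(),len(j)) if len(j) else None, "x(z66) low edge", onz(d,(u,j.max()+1),66)[0].round(1) if len(j) else None)
R0=pickle.load(open("D0.pkl","rb"))["top"]["pixels"].astype(int)
E
python3 -c "import cad;cad.look()"
```

```text
tcp [ 623.5 -137.1   39.6] F [-0.1  0.3  4.4]
352 changed rows (np.int64(160), np.int64(234), 63) x(z66) low edge 418.6
360 changed rows (np.int64(160), np.int64(234), 62) x(z66) low edge 418.1
375 changed rows (np.int64(160), np.int64(234), 59) x(z66) low edge 417.2
385 changed rows (np.int64(188), np.int64(234), 46) x(z66) low edge 416.6
```

```bash
python3 - <<'E'
from bench import sensors, optics
import cv2,numpy as np
w=optics.snapshot("wrist")["pixels"];a=optics.snapshot("side")["pixels"][100:200,200:330]
c=np.zeros((420,800,3),np.uint8);c[:300,:400]=cv2.resize(w,(400,300));c[:308,400:]=cv2.resize(a,(400,308),interpolation=cv2.INTER_CUBIC)
cv2.imwrite("pics/c6.png",np.minimum(c[:,:,::-1]*1.5,255).astype(np.uint8))
E
```

```text
(no output)
```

View pics/c6.png

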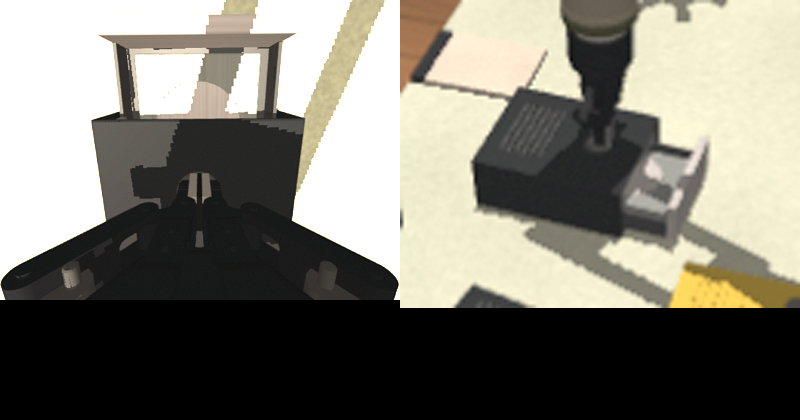

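The button press worked: the caddy is fully out, with its panel edge at wrist crop row 36. Next I'll go up, back, and down in front of the panel. The real tip sits about 39 mm above the reported TCP.

Call:
{"name": "play_rows", "arguments": {
  "motion": [
    [[0,0,-2,0,0,0],[0,0,-4,0,0,0],[4,0,-5,0,0,0],[8,0,-5,0,0,0],[12,-0.3,-5,0,0,0]]
  ]
}}

```text
time: 8.7
tool_pos: [501.8, -133.3, 88.7]
tcp_rot: [180.0, -0.1, 177.0]
ft_force: [1.1, -0.4, -0.1]
finger_gap: 0.2
grip_force: 0.0
```

Call:
{"name": "play_rows", "arguments": {
  "motion": [
    [[4.5,0,0,0,0,0],[4.5,0,0,0,0,0],[4.5,0,2.5,0,0,0],[4.5,0,5,0,0,0],[4.5,0,5,0,0,0]]
  ]
}}

```text
time: 9.2
tool_pos: [455.4, -130.1, 35.7]
tcp_rot: [179.9, -0.4, 177.0]
ft_force: [-1.4, 0.7, 0.4]
finger_gap: 0.0
grip_force: 0.0
```

Call:
{"name": "play_rows", "arguments": {
  "motion": [
    [[0,0,1,0,0,0],[0,0,2,0,0,0],[0,0,2.6,0,0,0],[0,0,2.6,0,0,0],[0,0,2.6,0,0,0]]
  ]
}}

```text
time: 9.7
tool_pos: [458.6, -131.4, 13.6]
tcp_rot: [-180.0, 0.0, 177.0]
ft_force: [0.0, 1.6, -0.8]
finger_gap: 0.0
grip_force: 0.0
```

```bash
python3 - <<'E'
from bench import sensors, optics
import cv2,numpy as np
from h import *
s=sensors.sense();print(s["tool_pos"],s["ft_force"])
w=optics.snapshot("wrist")["pixels"];S=optics.snapshot("side");a=S["pixels"][110:200,220:340]
print("panel face top mid in side",proj(S,np.array([507,-132,66]))-[220,110],"tcp+39",proj(S,s["tool_pos"]+[0,0,39])-[220,110])
c=np.zeros((420,800,3),np.uint8);c[:300,:400]=cv2.resize(w,(400,300));c[:300,400:]=cv2.resize(a,(400,300),interpolation=cv2.INTER_CUBIC)
cv2.imwrite("pics/c7.png",np.minimum(c[:,:,::-1]*1.5,255).astype(np.uint8))
E
```

```text
[ 458.58491188 -131.38663848   13.58850445] [ 0.0467483   1.62578574 -0.80599675]
panel face top mid in side [75.19196925 45.08780057] tcp+39 [87.71277789 50.40269107]
```

View pics/c7.png

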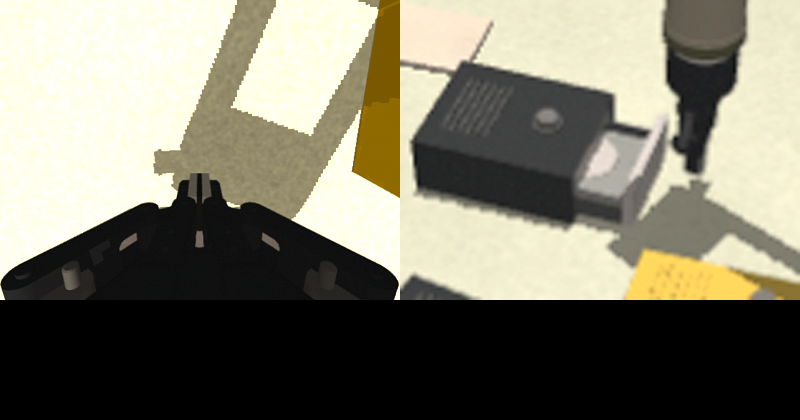

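The side view puts the tip at crop (695,170), in front of the open panel, and it matches TCP+39 mm. Now I'll push along the box's +x.

Call:
{"name": "play_rows", "arguments": {
  "motion": [
    [[-1.5,0,0,0,0,0],[-3,0,0,0,0,0],[-4,0,0,0,0,0],[-5,0,0,0,0,0],[-5,0,0,0,0,0]]
  ]
}}

```text
time: 10.3
tool_pos: [509.0, -134.0, 13.5]
tcp_rot: [-180.0, -0.0, 177.0]
ft_force: [-3.4, 0.1, 2.5]
finger_gap: -0.3
grip_force: 1.3
```

Call:
{"name": "play_rows", "arguments": {
  "motion": [
    [[-0.8,0,0,0,0,0],[-1.6,0,0,0,0,0],[-2.4,0,0,0,0,0],[-3,0,0,0,0,0],[-3,0,0,0,0,0]]
  ]
}}

```text
time: 10.8
tool_pos: [537.3, -135.1, 12.9]
tcp_rot: [180.0, -0.1, 177.0]
ft_force: [-6.6, 1.0, 4.3]
finger_gap: -0.1
grip_force: 2.6
```

Call:
{"name": "play_rows", "arguments": {
  "motion": [
    [[-0.4,0,0,0,0,0],[-0.8,0,0,0,0,0],[-1.2,0,0,0,0,0],[-1.2,0,0,0,0,0],[-1.2,0,0,0,0,0]]
  ]
}}

```text
time: 11.3
tool_pos: [548.7, -135.7, 12.7]
tcp_rot: [180.0, -0.2, 177.0]
ft_force: [-5.3, 2.1, 1.7]
finger_gap: -0.2
grip_force: 2.7
```

Call:
{"name": "play_rows", "arguments": {
  "motion": [
    [[-0.2,0,0,0,0,0],[-0.4,0,0,0,0,0],[-0.6,0,0,0,0,0],[-0.6,0,0,0,0,0],[-0.6,0,0,0,0,0]]
  ]
}}

```text
time: 11.8
tool_pos: [554.5, -136.0, 12.7]
tcp_rot: [179.9, -0.2, 177.0]
ft_force: [-5.6, 1.6, 3.4]
finger_gap: 0.1
grip_force: 3.1
```

Call:
{"name": "play_rows", "arguments": {
  "motion": [
    [[-0.15,0,0,0,0,0],[-0.3,0,0,0,0,0],[-0.4,0,0,0,0,0],[-0.4,0,0,0,0,0],[-0.4,0,0,0,0,0]]
  ]
}}

```text
time: 12.3
tool_pos: [558.4, -136.1, 12.7]
tcp_rot: [179.9, -0.2, 177.0]
ft_force: [-6.0, 0.8, 2.6]
finger_gap: 0.1
grip_force: 3.2
```

Call:
{"name": "play_rows", "arguments": {
  "motion": [
    [[-0.15,0,0,0,0,0],[-0.3,0,0,0,0,0],[-0.3,0,0,0,0,0],[-0.3,0,0,0,0,0]]
  ]
}}

```text
time: 12.7
tool_pos: [558.7, -136.1, 12.6]
tcp_rot: [179.9, -0.5, 177.0]
ft_force: [-20.3, 3.3, 14.5]
finger_gap: 0.1
grip_force: 10.5
```

The force jumped to 20 N, which is the hard stop. I'll back off.

Call:
{"name": "play_rows", "arguments": {
  "motion": [
    [[0.5,0,0,0,0,0],[1.5,0,0,0,0,0],[3,0,0,0,0,0],[6,0,0,0,0,0],[9,0,0,0,0,0]]
  ]
}}

```text
time: 13.2
tool_pos: [472.7, -132.2, 13.5]
tcp_rot: [-180.0, 0.1, 177.0]
ft_force: [-1.2, 1.1, 0.8]
finger_gap: 0.2
grip_force: 0.0
```

Call:
{"name": "play_rows", "arguments": {
  "motion": [
    [[0,0,-5,0,0,0],[0,0,-10,0,0,0],[0,0,-15,0,0,0],[0,0,-18,0,0,0],[0,0,-18,0,0,0]]
  ]
}}

```text
time: 13.7
tool_pos: [476.6, -133.5, 199.9]
tcp_rot: [-179.8, 0.6, 177.0]
ft_force: [-0.0, -1.0, 0.5]
finger_gap: -0.4
grip_force: 0.0
```

```bash
python3 - <<'E'
from bench import sensors, optics
import cv2,numpy as np
s=sensors.sense();print(s["tool_pos"],s["ft_force"])
w=optics.snapshot("wrist")["pixels"];a=optics.snapshot("side")["pixels"][110:260,200:360];t=optics.snapshot("top")["pixels"][100:300,150:430]
c=np.zeros((590,800,3),np.uint8);c[:300,:400]=cv2.resize(w,(400,300));c[:375,400:]=cv2.resize(a,(400,375),interpolation=cv2.INTER_CUBIC);c[300:586,:400]=cv2.resize(t,(400,286))
cv2.imwrite("pics/c8.png",np.minimum(c[:,:,::-1]*1.5,255).astype(np.uint8))
S0=__import__("pickle").load(open("D0.pkl","rb"))["side"]["pixels"][130:180,222:287].astype(int)
S1=optics.snapshot("side")["pixels"][130:180,222:287].astype(int);d=abs(S1-S0).sum(2)
print("side wide-box diff: mean",d.mean(),"px>60:",(d>60).sum())
E
```

```text
[ 476.57330654 -133.50728176  199.90716909] [-0.04384726 -1.0436747   0.52522328]
side wide-box diff: mean 12.339692307692308 px>60: 3
```

I've used all 10 views, so I'll check numerically. The side-view patch of the wide box already matches its initial shut look. I'll compare the open-caddy area, the card box and the mug with the first pictures too.

```bash
python3 - <<'E'
from bench import sensors, optics
import pickle,numpy as np
D=pickle.load(open("D0.pkl","rb"));s=sensors.sense();print(s["time"],s["tool_pos"])
d=abs(optics.snapshot("side")["pixels"].astype(int)-D["side"]["pixels"]).sum(2)>60
for n,(u0,v0,u1,v1) in dict(wide=(222,130,287,180),wide_front=(270,140,305,180),card=(208,190,278,245),mug=(185,280,230,330)).items():
    q=d[v0:v1,u0:u1];ys,xs=np.nonzero(q);print(n,q.sum(),(xs.min()+u0,xs.max()+u0,ys.min()+v0,ys.max()+v0) if len(xs) else "")
E
```

```text
13.9 [ 472.4935959  -131.84373911  191.80285443]
wide 3 (np.int64(285), np.int64(286), np.int64(178), np.int64(179))
wide_front 191 (np.int64(285), np.int64(304), np.int64(165), np.int64(179))
card 0 
mug 0
```

The caddy is shut: the area where the open panel stood, at about (294,148–160), matches the start. The changes at rows 165–179 fit the arm's shadow on the desk. The card box and mug are unchanged.

```bash
python3 -c "
from bench import job
print(job.hand_in())"
```

```text
the job is handed in; nothing more can be done
None
```

I handed the job in at about 14 s: the button released the caddy fully, I pushed it back to its hard stop, and it has stayed shut since I let go; the card box and mug look unchanged from the start, and the arm is clear of everything.

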